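# Stow the headlamp and snap its case shut

### The arm

A 6-joint arm with a two-finger parallel gripper is mounted at the origin on the work surface. World frame = base frame: x ahead of the robot, y to its left, z up, the work surface at z = 0. Lengths are in m, angles in rad, forces in N, time in s.
With the tool pointing down it reaches from about 0.425 to 0.95 m from the base axis. Payload 14.7 kg.
Tool frame: the origin (TCP) lies at the very end of the fingers, on their centre line; the grasp point (between the pads) lies grip_depth behind it (grip_depth is the distance from the TCP to the grasp point, in m); z points along the fingers, y is the line along which they close (so a half turn about z gives the same grasp; the last joint's range is limited). The gripper opens to 85 mm and grips with 20 to 120 N. Pads are 22 mm wide; open, the fingers measure 114 mm over their backs; the gripper's body (76 mm by 85 mm) begins 54 mm behind the grasp point. The pads swing forward as they close: fully open they stand 13 mm farther back than shut.
Start: joints at [-1.345, 0.48, 1.596, -0, 1.065, -0.047], TCP at [0.175, -0.626, 0.231] pointing down, gripper open.
Joint ranges: [-2.75, 2.75], [-0.82, 2.05], [0.23, 2.67], [-1.56, 4.7], [0.09, 2.69], [-2.92, 2.92]. Speed limits (rad/s): [1.89, 1.89, 2.39, 3.01, 3.01, 3.01].

### API

Orientations are given as a unit quaternion [w, x, y, z].
In Python, from plant import get_state, grab_frame, finish_job, grip_depth gives the robot as it stands.
- The arm moves only by the shell command python3 -m pendant 'ROWS'. ROWS is JSON, a list that holds one entry, the list of rows, each a list of 5 numbers: the closure, from 0 (fully open) to 1 (shut), then the shift along the tool's x, y, z in m, then the turn about the tool's z in rad. In form: [[[jaw, x, y, z, yaw], ...]]. A call has exactly 8 rows; each row shifts and turns the commanded pose from where the row before left it, along the tool's axes as they then stand; what a row does not reach is not made up. A row lasts 1/8 s, in which the tool goes at most 62.5 mm and 10.7 degrees, less where a joint would pass 70% of its speed; a pose out of reach is approached as far as the arm can. A call is refused whole if a number of a shift passes 0.0625 or a number of a turn 0.188, either way. A call with a gripper value outside its range is refused whole. The fingers move at their own pace and stop on an object; the grip force is fixed at half the most. Time passes only in rows, so rows that do not move let the fingers close, or fill a call up. It gives the time, the measured TCP pose, the force, the opening and the grip force at its end, in the units of the state.
- get_state(): the state, without advancing time (a new reading comes with each control period).
- grab_frame(name): name is "scene" or "side" or "wrist"; returns a dict with "frame" (480x640x3 uint8, red, green, blue), "z_map" (480x640 float32, m along the optical axis (not along the pixel's ray), 0 where there is no reading), "K" (3x3 intrinsics, pixels), "pose" (4x4, takes a point from camera to world coordinates); the wrist camera has in their place "mount" (4x4, takes a point from camera to tool coordinates, whose origin is the TCP and whose axes are the flange's). Camera axes: x right, y down, z forward; pixel columns grow to the right and rows downward; lengths in m; the calibration is good to about 2 mm. A picture is of the moment at which its call begins: read the wrist's pose just before it.
- finish_job(): hands the job in; it is judged then, once.
The state is a dict: "clock": time; "q": joint angles; "qd": joint speeds; "effort": joint torques, N m; "position": TCP position; "ee_rot": TCP orientation; "wrist_force": force on the tool from outside, world axes, zero at the start; "torque": the same for the moment, N m; "width": finger opening in m; "finger_force": force on a finger pad.
Only numpy, scipy, OpenCV 4.12 (cv2) and the standard library are available. Lean on these libraries where they do the work, as an engineer would, in place of code of your own. Each camera call takes 0.05 s, during which the arm holds its last target. There are 200 camera calls.

### The job

Put the headlamp away: set it down, not drop it, upright (button up, as it lies now) on the floor of the open blue case. Then swing the lid over and press it down against its rubber seal until the catch snaps over it and holds it shut on its own. Leave the other things on the shelf where they are.

Things in the scene. Friction and masses are not known exactly. Their poses are not given: they have to be found in the camera images.
- case: blue plastic case fixed to the shelf, lid open: tub 140 (its x) by 180 (its y) by 70 high, walls and floor 5 thick, so 130 by 170 inside. Origin at the centre of its underside, z up. Catch on its front (-x) side, hinge along its back (+x). It stands in the left or the right of two places, the lamp in the other, its front turned to the robot's right (world -y) within 20 degrees
- case_floor (a point): centre of the case's inside floor, 5 above its underside
- case_hinge (a point): middle of the lid's hinge line, at the case's own x = +70, y = 0, z = 72 mm; the line runs along the case's y. The lid is a flat blue plate reaching 142 from the hinge to its front edge, 180 wide, 14 thick; when down its underside is 72 and its top 86 above the shelf
- lid (a joint): lid angle in rad: 0 fully down, pi/2 upright, 2.0 its stop, leaning back. Starts 1.7 to 1.95. The hinge rubs a little: above about 1.1 the lid stays where it is put, below that it falls by itself and comes to rest on the catch at about 0.1, not latched. Latched and let go it rests at about 0.017; pressed too little it springs back to about 0.04
- case_catch (a point): inner tip of the black sprung catch, 40 wide, at the middle of the case's front, its top 92 above the shelf: keep the fingers off it. From resting on it, the lid's front edge must be pressed down 15 mm, fully down; the resistance rises to about 13 N at lid_press, most of it from the black rubber seal, which stands up to 6 above the front rim. Then the catch snaps over the lid's nose
- lid_press (a point): point on the lid's outer (top) face, midway along the width and 115 mm from the hinge, 27 mm from the front edge: a good place to press. It swings with the lid
- lamp: headlamp unit without strap: grey plastic block 58 long, 46 wide (y), 36 high with a black round lens barrel of 35 diameter at its +x end, 76 long in all (its x from -38 to +38), about 120 g. Lies upright on the shelf, a round button on top. Origin at the centre of its underside
- dispenser: pale ceramic push dispenser with a steel pump head, 72 across, 153 high; origin at the centre of its underside. A bystander at the far side
- tumbler: clear glass tumbler, 74 across, 95 high; origin at the centre of its underside. A bystander at the far side
- shoehorn: flat steel shoehorn, about 190 long and 20 to 40 wide, under 8 high, lying along its x; origin on its underside near the middle. A bystander at the far side
- peg: wooden clothes peg, 80 long (along its x), 10 wide, 18 high, lying on the shelf between lamp and case; origin at the centre of its underside. A bystander
- tin: low round aluminium wax tin, 76 across, 28 high, between lamp and case; origin at the centre of its underside. A bystander
- brush: boot brush, wooden back on grey bristles, 170 long (along its x), 46 wide, 38 high; origin at the centre of its underside. A bystander at the far side

How it is judged:
By the outcome, as a careful person would: the job done as asked, in the order asked, and still so for the second after the job is handed in, with the robot touching nothing.
It also fails if it takes over 58 s, if anything falls off the work surface, if the arm or the gripper's body presses on something with over 40 N, if the wrist force passes 120 N, or if a joint passes its speed limit or range.

## Working session

There is one attempt and no reset: what is moved stays moved. The work goes in short steps, Python scripts to look and compute and a shell command to move; the robot and the scene stay as the last step left them, time stands still between calls to the robot, and variables do not carry over. Pictures are saved under pics/ and viewed, at most 10 in all, crops included, and the job is handed in when it is done.

```bash
mkdir -p pics; ls
python3 - <<'E'
from plant import *
import cv2,numpy as np,pickle
s=get_state();print(s,grip_depth)
ims=[]
for n in("scene","side"):
    g=grab_frame(n);pickle.dump(g,open(f"pics/{n}.pkl","wb"))
    cv2.imwrite(f"pics/{n}1.png",g["frame"][...,::-1]);print(n,g["K"].tolist(),g["pose"].round(3).tolist())
E
```

```text
pics
{'clock': 0.0, 'q': array([-1.34457244e+00,  4.80840738e-01,  1.59683565e+00,  2.10462497e-05,
        1.06511418e+00, -4.65995582e-02]), 'qd': array([-6.12830461e-04,  2.77361147e-04, -1.94082388e-05,  3.21099402e-04,
       -7.16856903e-04, -1.44130296e-04]), 'effort': array([ 1.99767775e-03, -9.50640750e+01, -4.30179119e+01,  1.60432246e-04,
        1.23994253e-02, -1.12495800e-05]), 'position': array([ 0.17508164, -0.6255651 ,  0.23068086]), 'ee_rot': array([-5.97369913e-04,  9.90710856e-01,  1.35983975e-01, -4.45555235e-05]), 'wrist_force': array([ 0.30524134, -0.64520448,  0.15922475]), 'torque': array([-0.0213974, -0.0297167,  0.0492289]), 'finger_force': 0.0, 'width': 0.08546442681620968} 0.0187
scene [[614.6846545692096, 0.0, 319.32996552432786], [0.0, 614.6846545692096, 242.94827197331364], [0.0, 0.0, 1.0]] [[0.061, 0.738, -0.672, 1.364], [0.998, -0.048, 0.038, -0.073], [-0.005, -0.673, -0.74, 0.919], [0.0, 0.0, 0.0, 1.0]]
side [[488.46810982485266, 0.0, 321.31203792932655], [0.0, 488.46810982485266, 248.70845890630898], [0.0, 0.0, 1.0]] [[-0.882, -0.254, 0.396, 0.257], [-0.471, 0.494, -0.731, 0.635], [-0.01, -0.832, -0.555, 0.574], [0.0, 0.0, 0.0, 1.0]]
```

View pics/scene1.png

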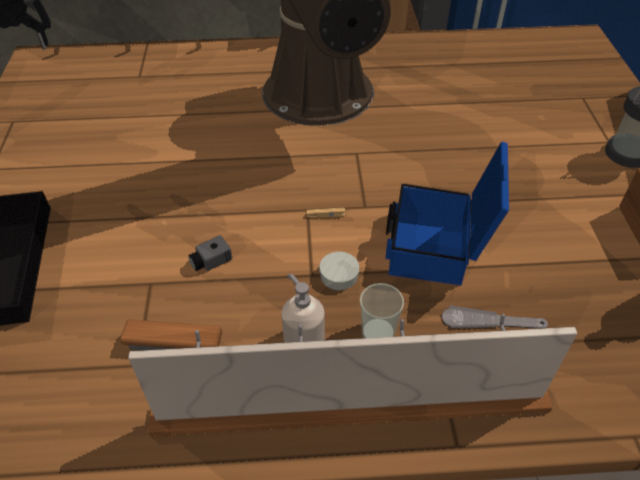

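View pics/side1.png

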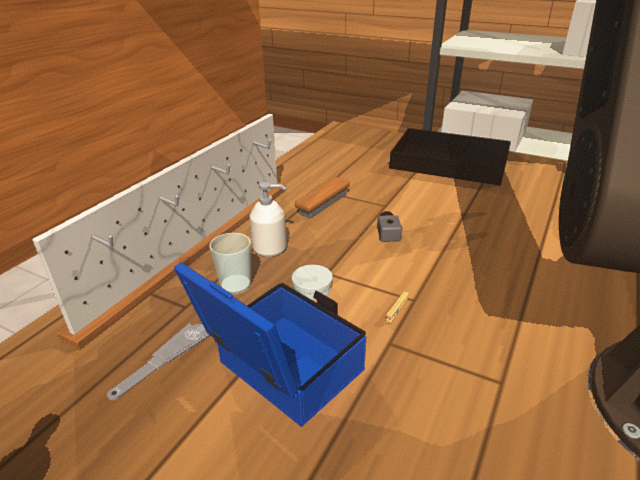

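The scene view shows the case at the robot's left, with its tub at about (430,235), catch at (392,220) and lid at (490,200). The lamp is at (212,253) with its lens at lower left (196,260), the peg at (325,213) and the tin at (340,270). The side view agrees. Next I'll turn the depth maps into positions.

```bash
cat > h.py <<'E'
import numpy as np,cv2
def cloud(g,T=None):
    T=g["pose"] if T is None else T
    v,u=np.mgrid[:480,:640];z=g["z_map"];K=g["K"]
    P=np.stack([(u-K[0,2])*z/K[0,0],(v-K[1,2])*z/K[1,1],z],-1)
    return P@T[:3,:3].T+T[:3,3]
def rect(p):
    c,s,a=cv2.minAreaRect((p[:,:2]*1000).astype(np.float32));return np.round(c,1),np.round(s,1),round(a,1)
E
python3 - <<'E'
from h import *
import pickle
for n in("scene","side"):
    g=pickle.load(open(f"pics/{n}.pkl","rb"));P=cloud(g);f=g["frame"].astype(int)
    ok=g["z_map"]>0
    b=ok&(f[...,2]>f[...,0]*1.8)&(f[...,2]>50)&(P[...,0]>.3)&(P[...,0]<.95)&(P[...,1]>-.1)&(P[...,1]<.4)&(P[...,2]>-.01)
    Q=P[b];print(n,"blue",len(Q),Q.min(0),Q.max(0))
    r=Q[(abs(Q[:,2]-.070)<.006)];print(" rim",rect(r))
    fl=Q[(Q[:,2]<.012)];print(" floor",rect(fl) if len(fl)>5 else 0)
    hi=Q[Q[:,2]>.1]
    c=hi.mean(0);w=np.linalg.svd(hi-c,full_matrices=0);print(" lid plane n",w[2][2],c,w[1],hi[:,2].max())
    l=ok&(P[...,2]>.02)&(P[...,2]<.06)&(P[...,0]>.4)&(P[...,0]<.85)&(P[...,1]<-.1)&(P[...,1]>-.4)&(f.max(-1)<120)&(f.max(-1)-f.min(-1)<30)
    L=P[l];print(" lamp",len(L),rect(L),L[:,2].max()); t=L[abs(L[:,2]-.036)<.004];print(" top",len(t),rect(t))
E
```

```text
scene blue 9107 [ 0.44824116  0.0998065  -0.00187466] [0.66830406 0.31730661 0.21932983]
 rim (array([554.3, 196.5]), array([151.9, 185. ]), 75.4)
 floor (array([554.5, 194.1]), array([149.2, 188.2]), 71.8)
 lid plane n [ 0.22497885  0.94390492 -0.24171887] [0.59338148 0.27515095 0.16789394] [2.63537742 1.79552501 0.14808555] 0.2193298253598852
 lamp 805 (array([ 652.4, -228.3]), array([245.4, 255.9]), 0.1) 0.05966742468429309
 top 552 (array([ 663.9, -191.5]), array([270.9,  74.1]), 27.5)
side blue 14182 [ 0.45010706  0.10338558 -0.00105064] [0.66598467 0.32073205 0.21805168]
 rim (array([555.5, 197.9]), array([153.5, 181.3]), 76.0)
 floor (array([553.8, 191.4]), array([138.3, 180.3]), 75.7)
 lid plane n [-0.22898376 -0.95778404  0.17382798] [0.56140716 0.29407319 0.16958247] [3.81138495 2.50773129 0.23103919] 0.21805168319797624
 lamp 303 (array([ 640.2, -264.3]), array([ 78.6, 239.1]), 60.8) 0.04038747087024552
 top 184 (array([ 564.6, -238.9]), array([42.3, 73.1]), 32.7)
```

Run:
```python
from h import *
import pickle
from plant import get_state
for n in("scene","side"):
    g=pickle.load(open(f"pics/{n}.pkl","rb"));P=cloud(g)
    L=P[(g["z_map"]>0)&(P[...,2]>.008)&(P[...,2]<.06)&(np.hypot(P[...,0]-.5646,P[...,1]+.239)<.07)]
    print(n,len(L),rect(L),L[:,2].max()); t=L[L[:,2]>.031];print(" top",len(t),rect(t))
    b=t-t.mean(0);u=np.linalg.svd(b,full_matrices=0)[2][0];print(u)
from scipy.spatial.transform import Rotation as R
q=get_state()["ee_rot"];print(R.from_quat(q,scalar_first=True).as_matrix().round(3))
```

```text
scene 984 (array([ 565. , -241.7]), array([48.8, 76.9]), 30.9) 0.042628270518708766
 top 643 (array([ 565.3, -242. ]), array([48.8, 75.8]), 31.2)
[ 0.48450008 -0.87435816 -0.02752223]
side 589 (array([ 564.4, -242.3]), array([46. , 79.7]), 30.4) 0.04038747087024552
 top 357 (array([ 564.4, -243. ]), array([45.3, 78.5]), 29.9)
[-0.50626281  0.86233268 -0.00896191]
[[ 0.963  0.269 -0.   ]
 [ 0.269 -0.963  0.001]
 [ 0.    -0.001 -1.   ]]
```

```bash
python3 -m pendant '[[[0,0.0435,-0.0244,0.006,0],[0,0.0435,-0.0244,0.006,0],[0,0.0435,-0.0244,0.006,0],[0,0.0435,-0.0244,0.006,0],[0,0.0435,-0.0244,0.006,0],[0,0.0435,-0.0244,0.006,0],[0,0.0435,-0.0244,0.006,0],[0,0.0435,-0.0244,0.006,0]]]'
python3 -m pendant '[[[0,0.0435,-0.0244,0.006,0],[0,0.0435,-0.0244,0.006,0],[0,0.0435,-0.0244,0.006,0],[0,0,0,0,-0.183],[0,0,0,0,-0.183],[0,0,0,0,-0.183],[0,0,0,0,-0.183],[0,0,0,0,-0.183]]]'
python3 -m pendant '[[[0,0,0,0,-0.183],[0,0,0,0,-0.183],[0,0,0,0,-0.183],[0,0,0,0,-0.183],[0,0,0,0,-0.183],[0,0,0,0,0],[0,0,0,0,0],[0,0,0,0,0]]]'
cat > w.py <<'E'
from h import *
from plant import *
from scipy.spatial.transform import Rotation as R
def pose():
    s=get_state();T=np.eye(4);T[:3,:3]=R.from_quat(s["ee_rot"],scalar_first=True).as_matrix();T[:3,3]=s["position"];return T,s
def to(x,y,z,psi):   # psi: wanted world angle of tool y, deg (mod 180)
    T,s=pose();d=T[:3,:3].T@(np.array([x,y,z])-T[:3,3])
    a=np.degrees(np.arctan2(T[1,1],T[0,1]));e=(psi-a+90)%180-90
    print("t",s["clock"],"pos",T[:3,3].round(4),"psi",a.round(1),"tool shift",d.round(4),"tool yaw",-np.radians(e).round(3),"F",s["wrist_force"].round(1),"w",round(s["width"],4))
E
python3 - <<'E'
from w import *
T,s=pose();g=grab_frame("wrist");P=cloud(g,T@g["mount"])
L=P[(g["z_map"]>0)&(P[...,2]>.008)&(P[...,2]<.05)&(np.hypot(P[...,0]-.565,P[...,1]+.242)<.07)]
print(len(L),rect(L));t=L[L[:,2]>.03];print(rect(t));to(.563,-.2386,.006,30.5)
cv2.imwrite("pics/w1.png",g["frame"][...,::-1])
E
```

```text
clock: 1.1
position: [0.4586, -0.3429, 0.183]
ee_rot: [-0.0, 0.991, 0.136, -0.0]
wrist_force: [1.0, -0.3, 0.4]
width: 0.0856
finger_force: 0.0
clock: 2.1
position: [0.5634, -0.2384, 0.165]
ee_rot: [-0.0, 0.827, 0.562, -0.0]
wrist_force: [-0.6, -0.3, -0.1]
width: 0.0852
finger_force: 0.0
clock: 3.1
position: [0.5636, -0.2385, 0.1652]
ee_rot: [-0.0, 0.497, 0.867, -0.0]
wrist_force: [0.1, -0.5, -0.7]
width: 0.0853
finger_force: 0.0
4375 (array([ 562.6, -244.1]), array([46.2, 76.1]), 30.2)
(array([ 562.7, -244. ]), array([46.2, 75.8]), 30.4)
t 3.15 pos [ 0.5636 -0.2385  0.1653] psi 30.4 tool shift [ 0.0003 -0.0006  0.1593] tool yaw -0.002 F [1.4 0.2 0.6] w 0.0855
```

View pics/w1.png

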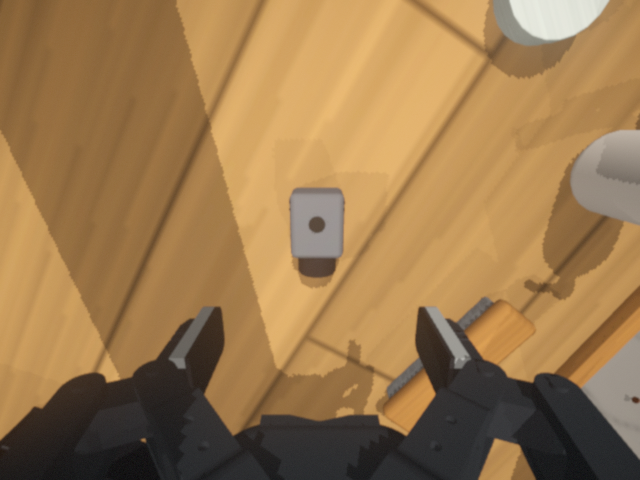

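The wrist view shows the lamp upright with its button at (317,225) and lens at (317,266), between the fingers with nothing near it. I'll descend, grip and lift.

```bash
python3 -m pendant '[[[0,0,-0.0036,0.0300,0],[0,0,0,0.0300,0],[0,0,0,0.0300,0],[0,0,0,0.0300,0],[0,0,0,0.025,0],[0,0,0,0.0142,0],[0,0,0,0,0],[0.6,0,0,0,0]]]'
python3 -m pendant '[[[1,0,0,0,0],[1,0,0,0,0],[1,0,0,0,0],[1,0,0,0,0],[1,0,0,0,0],[1,0,0,0,0],[1,0,0,-0.01,0],[1,0,0,-0.02,0]]]'
```

```text
clock: 4.15
position: [0.5611, -0.2406, 0.0069]
ee_rot: [0.001, 0.496, 0.868, 0.0]
wrist_force: [0.3, 0.2, -0.2]
width: 0.0697
finger_force: 0.0
clock: 5.15
position: [0.5601, -0.2402, 0.0368]
ee_rot: [-0.0, 0.496, 0.868, -0.0]
wrist_force: [0.5, -0.8, -1.1]
width: 0.0451
finger_force: 61.6
```

```bash
python3 -m pendant '[[[1,0,0,-0.044,0],[1,0,0,-0.044,0],[1,0,0,-0.044,0],[1,0.038,0.0217,0,0],[1,0.038,0.0217,0,0],[1,0.038,0.0217,0,0],[1,0.038,0.0217,0,0],[1,0.038,0.0217,0,0]]]'
python3 -m pendant '[[[1,0.038,0.0217,0,0],[1,0.038,0.0217,0,0],[1,0.038,0.0217,0,0],[1,0.038,0.0217,0,0],[1,0.038,0.0217,0,0],[1,0,0,0,0.153],[1,0,0,0,0.153],[1,0,0,0,0.153]]]'
python3 -m pendant '[[[1,0,0,0,0.153],[1,0,0,0,0.153],[1,0,0,0,0],[1,0,0,0,0],[1,0,0,0,0],[1,0,0,0,0],[1,0,0,0,0],[1,0,0,0,0]]]'
python3 - <<'E'
from w import *
T,s=pose();to(.5545,.198,.011,-13.4);M=[]
for n in("wrist","side"):
    g=grab_frame(n);P=cloud(g,T@g["mount"] if n=="wrist" else None);f=g["frame"].astype(int)
    b=(g["z_map"]>0)&(f[...,2]>f[...,0]*1.8)&(f[...,2]>40)&(np.hypot(P[...,0]-.554,P[...,1]-.194)<.16)
    Q=P[b];print(n,len(Q))
    for lo,hi in((.06,.074),(-.002,.01)):
        r=Q[(Q[:,2]>lo)&(Q[:,2]<hi)]
        if len(r)>20:print(rect(r))
    M.append(g["frame"])
cv2.imwrite("pics/m2.png",cv2.resize(np.vstack(M)[...,::-1],(400,600)))
cv2.imwrite("pics/s2.png",M[1][...,::-1])
E
```

```text
clock: 6.15
position: [0.5576, -0.0203, 0.1697]
ee_rot: [0.001, 0.496, 0.868, 0.0]
wrist_force: [0.3, 0.1, -0.9]
width: 0.045
finger_force: 61.8
clock: 7.15
position: [0.5548, 0.1974, 0.1696]
ee_rot: [0.0, 0.683, 0.731, 0.001]
wrist_force: [0.1, 0.3, -2.2]
width: 0.0454
finger_force: 61.7
clock: 8.15
position: [0.5548, 0.1972, 0.168]
ee_rot: [-0.0, 0.784, 0.62, -0.0]
wrist_force: [-0.3, 0.5, -0.7]
width: 0.045
finger_force: 61.8
t 8.15 pos [0.5548 0.1972 0.168 ] psi -13.3 tool shift [ 0.0008 -0.0004  0.157 ] tool yaw 0.001 F [-0.3  0.5 -0.7] w 0.045
wrist 86512
(array([552.3, 191. ]), array([137.5, 176.7]), 75.4)
(array([551.2, 185.2]), array([125.1, 172. ]), 75.6)
side 13955
(array([554.3, 197.3]), array([152.3, 180.3]), 76.4)
(array([553.7, 191.5]), array([138.6, 181. ]), 75.4)
```

View pics/m2.png

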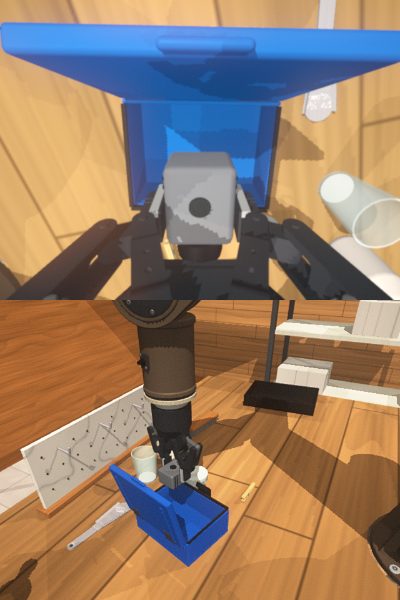

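Run:
```python
from w import *
T,s=pose();g=grab_frame("wrist");print(g["mount"].round(3).tolist())
P=cloud(g,T@g["mount"]);f=g["frame"].astype(int)
ax=np.array([np.cos(np.radians(76)),np.sin(np.radians(76))])
u=(P[...,:2]-T[:2,3])@ax
b=(g["z_map"]>0)&(f[...,2]>f[...,0]*1.8)&(f[...,2]>40)&(P[...,2]>.08)&(u<.2)
for z in np.arange(.08,.24,.02):
    m=b&(abs(P[...,2]-z)<.01)
    if m.sum():print(z.round(2),m.sum(),np.percentile(u[m],[1,50,99]).round(4))
L=P[(g["z_map"]>0)&(g["z_map"]<.3)&(P[...,2]>.15)&(P[...,2]<.23)&(f.max(-1)-f.min(-1)<20)&(np.hypot(P[...,0]-T[0,3],P[...,1]-T[1,3])<.05)]
```

```text
[[0.001, -0.948, -0.317, 0.081], [1.0, 0.001, 0.0, -0.001], [0.0, -0.317, 0.948, -0.143], [0.0, 0.0, 0.0, 1.0]]
0.08 572 [0.0628 0.0642 0.0656]
0.1 1424 [0.065  0.0675 0.0698]
0.12 1962 [0.0694 0.0719 0.0742]
0.14 2812 [0.0737 0.0763 0.0785]
0.16 4162 [0.078  0.0807 0.0828]
0.18 6718 [0.0823 0.085  0.0872]
0.2 33654 [0.087  0.0949 0.1036]
0.22 8953 [0.0916 0.0949 0.1   ]
```

The wrist camera is 81 mm out on the lid side and 143 mm up, so it would brush the lid on the way down. I'll turn the tool by half a turn first, so the camera is on the front side.

```bash
python3 -m pendant '[[[1,0,0,0,-0.175],[1,0,0,0,-0.175],[1,0,0,0,-0.175],[1,0,0,0,-0.175],[1,0,0,0,-0.175],[1,0,0,0,-0.175],[1,0,0,0,-0.175],[1,0,0,0,-0.175]]]' >/dev/null
python3 -m pendant '[[[1,0,0,0,-0.175],[1,0,0,0,-0.175],[1,0,0,0,-0.175],[1,0,0,0,-0.175],[1,0,0,0,-0.175],[1,0,0,0,-0.175],[1,0,0,0,-0.175],[1,0,0,0,-0.175]]]' >/dev/null
python3 -m pendant '[[[1,0,0,0,-0.17],[1,0,0,0,-0.17],[1,0,0,0,0],[1,0,0,0,0],[1,0,0,0,0],[1,0,0,0,0],[1,0,0,0,0],[1,0,0,0,0]]]'
python3 - <<'E'
from w import *
to(.5525,.189,.012,-13.7);print(get_state()["q"].round(2))
g=grab_frame("wrist");cv2.imwrite("pics/w3.png",g["frame"][...,::-1])
E
```

```text
clock: 11.3
position: [0.5548, 0.1972, 0.1681]
ee_rot: [0.0, -0.619, 0.785, 0.0]
wrist_force: [0.3, 0.1, -1.6]
width: 0.0452
finger_force: 61.6
t 11.3 pos [0.5548 0.1972 0.1681] psi 166.5 tool shift [0.0085 0.0003 0.1561] tool yaw 0.004 F [ 0.3  0.1 -1.6] w 0.0452
[ 0.29  0.47  1.8   0.    0.87 -2.62]
```

View pics/w3.png

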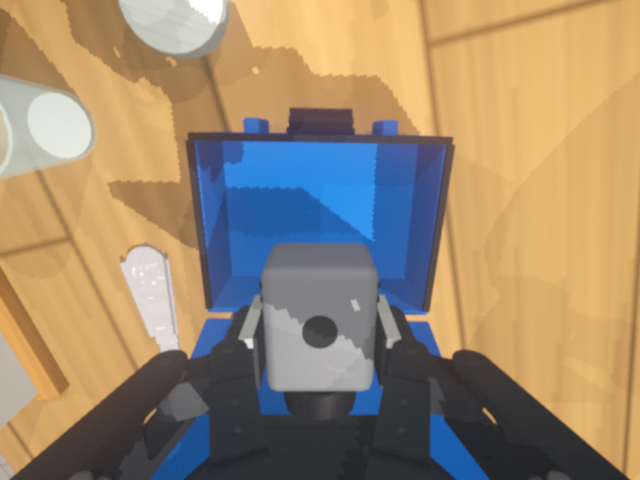

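The wrist view shows the lamp held level over the tub and centred between the side walls at columns 210–430. The rim front is at row 135 and the catch at (321,120). I'll lower it slowly.

```bash
python3 -m pendant '[[[1,0.0085,0,0.02,0],[1,0,0,0.03,0],[1,0,0,0.03,0],[1,0,0,0.03,0],[1,0,0,0.02,0],[1,0,0,0.012,0],[1,0,0,0.008,0],[1,0,0,0.001,0]]]'
python3 -m pendant '[[[1,0,0,0.001,0],[1,0,0,0.001,0],[1,0,0,0.001,0],[1,0,0,0.001,0],[1,0,0,0,0],[1,0,0,0,0],[1,0,0,0,0],[1,0,0,0,0]]]'
python3 -c "
from w import *
to(.5525,.189,.012,-13.7)"
```

```text
clock: 12.35
position: [0.5528, 0.1889, 0.0171]
ee_rot: [-0.0, -0.62, 0.785, 0.0]
wrist_force: [-0.8, -0.3, -1.4]
width: 0.045
finger_force: 61.7
clock: 13.35
position: [0.5528, 0.1889, 0.0131]
ee_rot: [-0.0, -0.619, 0.785, 0.0]
wrist_force: [0.1, 0.1, -1.0]
width: 0.0451
finger_force: 61.7
t 13.35 pos [0.5528 0.1889 0.0131] psi 166.6 tool shift [-0.      0.0003  0.0011] tool yaw 0.005 F [ 0.1  0.1 -1. ] w 0.0451
```

```bash
python3 -m pendant '[[[1,0,0,0.0005,0],[1,0,0,0.0005,0],[1,0,0,0.0005,0],[1,0,0,0,0],[1,0,0,0,0],[1,0,0,0,0],[1,0,0,0,0],[1,0,0,0,0]]]'
```

```text
clock: 14.35
position: [0.5528, 0.1889, 0.0122]
ee_rot: [0.0, -0.619, 0.785, -0.0]
wrist_force: [-3.0, -1.2, 12.8]
width: 0.0449
finger_force: 63.6
```

```bash
python3 -m pendant '[[[0.3,0,0,0,0],[0.3,0,0,0,0],[0.2,0,0,0,0],[0.2,0,0,0,0],[0.2,0,0,-0.01,0],[0.2,0,0,-0.03,0],[0.2,0,0,-0.05,0],[0.2,0,0,-0.06,0]]]'
python3 -m pendant '[[[1,0,0,-0.06,0],[1,0,0,-0.05,0],[1,0,0,0,0],[1,0,0,0,0],[1,0,0,0,0],[1,0,0,0,0],[1,0,0,0,0],[1,0,0,0,0]]]'
python3 - <<'E'
from w import *
ax=np.array([np.cos(np.radians(76.3)),np.sin(np.radians(76.3))]);h=np.array([.5535,.1925])+.07*ax
T,s=pose();to(*(h+.13*ax),.24,-13.7)
g=grab_frame("wrist");cv2.imwrite("pics/w4.png",g["frame"][...,::-1])
P=cloud(g,T@g["mount"]);f=g["frame"].astype(int)
L=P[(g["z_map"]>0)&(P[...,2]>.03)&(P[...,2]<.048)&(f.max(-1)-f.min(-1)<25)&(np.hypot(P[...,0]-.5535,P[...,1]-.1925)<.055)];print(len(L),rect(L),np.median(L[:,2]))
g=grab_frame("scene");P=cloud(g);f=g["frame"].astype(int)
b=(g["z_map"]>0)&(f[...,2]>f[...,0]*1.6)&(f[...,2]>30)&(P[...,2]>.09)&(P[...,2]<.25)
u=(P[...,:2]-h)@ax;b&=(u>-.02)&(u<.1)
for z in np.arange(.1,.23,.02):
    m=b&(abs(P[...,2]-z)<.01);print(z.round(2),m.sum(),np.percentile(u[m],[2,50,98]).round(4) if m.sum() else 0)
print(h,ax)
E
```

```text
clock: 15.35
position: [0.5521, 0.1887, 0.1631]
ee_rot: [-0.001, -0.619, 0.785, 0.0]
wrist_force: [2.0, 0.2, -0.0]
width: 0.0685
finger_force: 0.0
clock: 16.35
position: [0.5527, 0.1889, 0.2713]
ee_rot: [-0.0, -0.619, 0.785, 0.0]
wrist_force: [-0.3, -0.1, 0.3]
width: 0.0
finger_force: 0.0
t 16.35 pos [0.5527 0.1889 0.2713] psi 166.6 tool shift [-0.2037 -0.0008  0.0313] tool yaw 0.004 F [-0.3 -0.1  0.3] w 0.0
2192 (array([552.2, 192.4]), array([74. , 43.6]), 77.6) 0.040503893218341275
0.1 310 [0.0009 0.0037 0.0128]
0.12 330 [0.005  0.0081 0.0169]
0.14 337 [0.0091 0.0124 0.0215]
0.16 362 [0.0135 0.0167 0.0258]
0.18 370 [0.018  0.021  0.0303]
0.2 517 [0.0224 0.0262 0.0395]
0.22 354 [0.0271 0.0318 0.0388]
[0.57007867 0.26050844] [0.23683815 0.97154912]
```

View pics/w4.png

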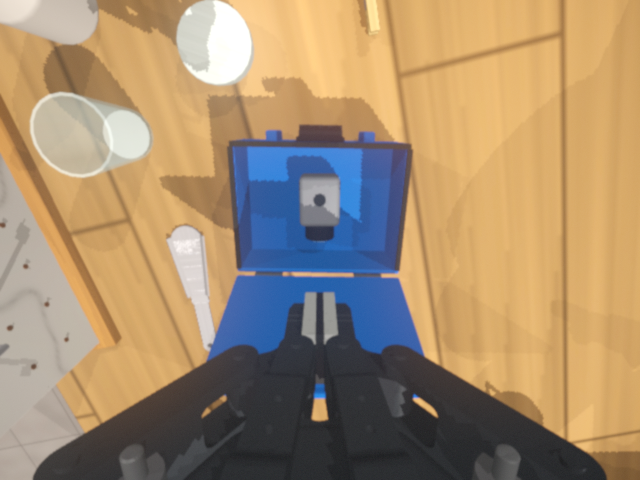

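The lamp is upright on the case floor, centred at (320,203), and the fingers came away clean. Next I'll take the closed fingers behind the lid and swing it over.

```bash
python3 -m pendant '[[[1,0,0,-0.02,0],[1,-0.0435,0,0,0],[1,-0.0435,0,0,0],[1,-0.0435,0,0,0],[1,-0.0435,0,0,0],[1,0,0,0.0387,0],[1,0,0,0.0387,0],[1,0,0,0.0387,0]]]'
python3 -m pendant '[[[1,0.016,0,0,0],[1,0.016,0,0,0],[1,0.016,0,0,0],[1,0.016,0,0,0],[1,0.016,0,0,0],[1,0.016,0,0,0],[1,0.012,0,0,0],[1,0.01,0,0,0]]]'
python3 - <<'E'
from w import *
to(.57-.065*.237,.2605-.065*.9715,.175,-13.7)
E
```

```text
clock: 17.45
position: [0.5931, 0.3583, 0.1743]
ee_rot: [0.0, -0.62, 0.785, -0.0]
wrist_force: [-0.4, -0.5, 0.0]
width: -0.0001
finger_force: 0.0
clock: 18.45
position: [0.5656, 0.2426, 0.1754]
ee_rot: [-0.0, -0.619, 0.785, 0.0]
wrist_force: [0.8, 0.3, -0.6]
width: -0.0001
finger_force: 0.2
t 18.45 pos [0.5656 0.2426 0.1754] psi 166.5 tool shift [0.0465 0.0002 0.0004] tool yaw 0.004 F [ 0.8  0.3 -0.6] w -0.0001
```

```bash
python3 -m pendant '[[[1,0.01,0,0,0],[1,0.01,0,0,0],[1,0.01,0,0,0],[1,0.01,0,0,0],[1,0.01,0,0,0],[1,0.005,0,0,0],[1,0,0,0,0],[1,0,0,0,0]]]'
python3 - <<'E'
from w import *
ax=np.array([.237,.9715]);h=np.array([.57,.2605])
to(*(h-.115*ax),.1,-13.7)
g=grab_frame("side");cv2.imwrite("pics/s5.png",g["frame"][...,::-1])
P=cloud(g);f=g["frame"].astype(int);u=(P[...,:2]-h)@ax
b=(g["z_map"]>0)&(f[...,2]>f[...,0]*1.6)&(f[...,2]>60)&(P[...,2]>.07)&(u<.02)&(u>-.16)&(np.hypot(P[...,0]-.5535,P[...,1]-.1925)<.13)
for a in np.arange(-.14,.01,.02):
    m=b&(abs(u-a)<.01);print(a.round(2),m.sum(),np.percentile(P[m][:,2],[5,50,95]).round(4) if m.sum() else 0)
E
```

```text
clock: 19.45
position: [0.5532, 0.1901, 0.1755]
ee_rot: [0.0, -0.619, 0.785, -0.0]
wrist_force: [-0.5, -0.4, -0.1]
width: -0.0
finger_force: 0.0
t 19.45 pos [0.5532 0.1901 0.1755] psi 166.6 tool shift [0.0426 0.0006 0.0755] tool yaw 0.004 F [-0.5 -0.4 -0.1] w -0.0
-0.14 28 [0.0701 0.0711 0.0764]
-0.12 234 [0.0732 0.1602 0.1621]
-0.1 1493 [0.1471 0.1538 0.1604]
-0.08 1881 [0.1337 0.1407 0.1473]
-0.06 1915 [0.1203 0.1273 0.1339]
-0.04 1953 [0.1069 0.1139 0.1206]
-0.02 1757 [0.0936 0.1015 0.1075]
0.0 1025 [0.071  0.0892 0.0945]
```

View pics/s5.png

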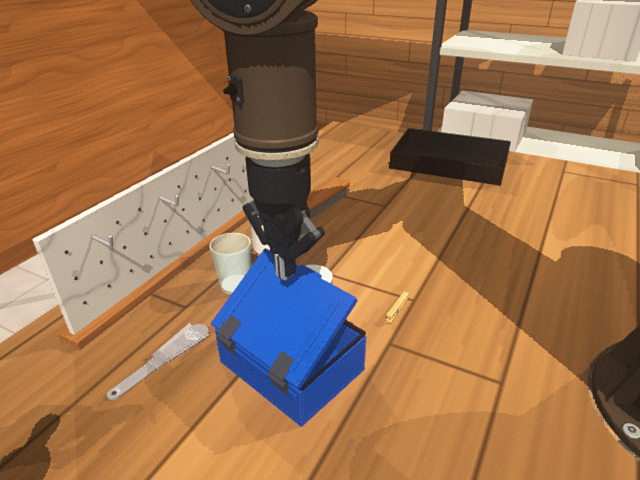

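The side view shows the lid caught mid-fall, at about 0.6 rad. I'll move over the press point while it settles, then come down.

```bash
python3 -m pendant '[[[1,0.0215,0,0,0],[1,0.0215,0,0,0],[1,0,0,0,0],[1,0,0,0,0],[1,0,0,0.02,0],[1,0,0,0.02,0],[1,0,0,0.02,0],[1,0,0,0.008,0]]]'
python3 -m pendant '[[[1,0,0,0.002,0],[1,0,0,0.002,0],[1,0,0,0.002,0],[1,0,0,0.002,0],[1,0,0,0.002,0],[1,0,0,0,0],[1,0,0,0,0],[1,0,0,0,0]]]'
python3 - <<'E'
from w import *
ax=np.array([.237,.9715]);h=np.array([.57,.2605])
to(*(h-.115*ax),.086,-13.7)
g=grab_frame("side")
P=cloud(g);f=g["frame"].astype(int);u=(P[...,:2]-h)@ax
b=(g["z_map"]>0)&(f[...,2]>f[...,0]*1.6)&(f[...,2]>60)&(P[...,2]>.07)&(np.hypot(P[...,0]-.5535,P[...,1]-.1925)<.13)
for a in np.arange(-.14,.01,.02):
    m=b&(abs(u-a)<.01);print(a.round(2),m.sum(),np.percentile(P[m][:,2],[5,50,95]).round(4) if m.sum() else 0)
E
```

```text
clock: 20.5
position: [0.5427, 0.1483, 0.1066]
ee_rot: [-0.001, -0.62, 0.785, 0.0]
wrist_force: [0.6, 0.3, 0.1]
width: 0.0001
finger_force: 0.0
clock: 21.5
position: [0.5431, 0.1481, 0.0975]
ee_rot: [0.0, -0.619, 0.785, -0.0]
wrist_force: [1.0, -0.7, -0.1]
width: 0.0003
finger_force: 0.2
t 21.5 pos [0.5431 0.1481 0.0975] psi 166.6 tool shift [-0.0006  0.0005  0.0115] tool yaw 0.004 F [ 1.  -0.7 -0.1] w 0.0003
-0.14 466 [0.0951 0.0991 0.1006]
-0.12 978 [0.0934 0.0978 0.0998]
-0.1 1225 [0.0932 0.0959 0.0982]
-0.08 1291 [0.0905 0.094  0.0962]
-0.06 1339 [0.0887 0.092  0.0942]
-0.04 1390 [0.0874 0.0902 0.0923]
-0.02 1111 [0.0841 0.0882 0.0905]
0.0 842 [0.0703 0.0827 0.0878]
```

The lid is resting on the catch, with its top at 97.5 mm under the fingers. Now I'll press.

```bash
python3 -m pendant '[[[1,0,0,0.0015,0],[1,0,0,0.0015,0],[1,0,0,0.0015,0],[1,0,0,0.0015,0],[1,0,0,0.0015,0],[1,0,0,0.0015,0],[1,0,0,0.001,0],[1,0,0,0,0]]]'
python3 -m pendant '[[[1,0,0,0.0005,0],[1,0,0,0.0005,0],[1,0,0,0.0005,0],[1,0,0,0,0],[1,0,0,0,0],[1,0,0,0,0],[1,0,0,0,0],[1,0,0,0,0]]]'
```

```text
clock: 22.55
position: [0.543, 0.1477, 0.0876]
ee_rot: [-0.0, -0.62, 0.785, -0.0]
wrist_force: [-1.4, -4.6, 6.5]
width: -0.0003
finger_force: 3.5
clock: 23.55
position: [0.543, 0.1476, 0.0865]
ee_rot: [-0.0, -0.62, 0.785, -0.0]
wrist_force: [-3.2, -6.6, 14.9]
width: -0.0003
finger_force: 7.8
```

```bash
python3 -m pendant '[[[1,0,0,0.0005,0],[1,0,0,0.0005,0],[1,0,0,0,0],[1,0,0,0,0],[1,0,0,0,0],[1,0,0,0,0],[1,0,0,0,0],[1,0,0,0,0]]]'
python3 -m pendant '[[[1,0,0,0.0005,0],[1,0,0,0.0005,0],[1,0,0,0,0],[1,0,0,0,0],[1,0,0,0,0],[1,0,0,0,0],[1,0,0,0,0],[1,0,0,0,0]]]'
```

```text
clock: 24.55
position: [0.543, 0.1475, 0.0859]
ee_rot: [-0.0, -0.62, 0.785, -0.0]
wrist_force: [-6.0, -8.4, 23.6]
width: 0.0002
finger_force: 11.9
clock: 25.55
position: [0.5431, 0.1475, 0.0857]
ee_rot: [0.0, -0.62, 0.785, -0.0]
wrist_force: [-10.1, -9.5, 42.0]
width: -0.0001
finger_force: 20.5
```

The lid is on its hard stop: the force climbed steeply to 42 N. I'll back off and check.

```bash
python3 -m pendant '[[[1,0,0,-0.003,0],[1,0,0,-0.005,0],[1,0,0,-0.02,0],[1,0,0,-0.04,0],[1,0,0,-0.05,0],[1,0,0,-0.05,0],[1,0,0,0,0],[1,0,0,0,0]]]'
python3 - <<'E'
from w import *
ax=np.array([.237,.9715]);h=np.array([.57,.2605])
T,s=pose()
for n in("side","scene","wrist"):
    g=grab_frame(n);P=cloud(g,T@g["mount"] if n=="wrist" else None);f=g["frame"].astype(int);u=(P[...,:2]-h)@ax
    b=(g["z_map"]>0)&(f[...,2]>f[...,0]*1.6)&(f[...,2]>60)&(P[...,2]>.075)&(P[...,2]<.11)&(np.hypot(P[...,0]-.5535,P[...,1]-.1925)<.12)&(u<-.015)&(u>-.135)
    print(n,b.sum(),np.polyfit(-u[b],P[b][:,2],1).round(4))
    if n=="wrist":cv2.imwrite("pics/w6.png",g["frame"][...,::-1])
    if n=="side":cv2.imwrite("pics/s6.png",cv2.resize(g["frame"][220:440,180:400,::-1],(600,600),interpolation=cv2.INTER_CUBIC))
E
```

```text
clock: 26.55
position: [0.5427, 0.1481, 0.2516]
ee_rot: [-0.0, -0.62, 0.785, 0.0]
wrist_force: [0.3, -0.4, -1.1]
width: 0.0
finger_force: 0.0
side 6965 [0.0135 0.0864]
scene 4282 [0.0129 0.0872]
wrist 18807 [0.0109 0.0871]
```

View pics/s6.png

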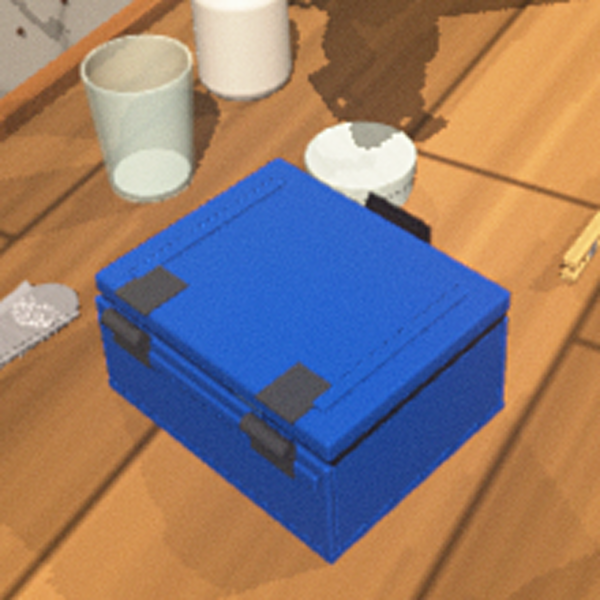

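View pics/w6.png

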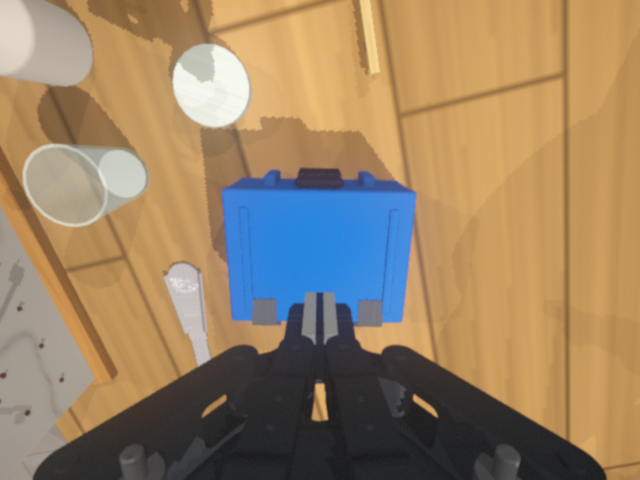

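Both views show the lid shut with the catch over its front edge, at (320,178) in the wrist view. The measured slope of about 0.013 matches latched (0.017) rather than sprung back (0.04). The other things nearby are untouched, so I'm handing it in.

```bash
python3 -c "
from plant import *
print(finish_job())"
```

```text
the job is handed in; nothing more can be done
None
```

The headlamp is upright on the case floor, and the lid is shut with the catch holding it (lid angle about 0.013 rad). The job was handed in at about 27 s; I left the other things alone, and the ones in the last pictures hadn't moved.

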